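# Set a swinging-pointer angle gauge on a round-headed stud

### The job

Seat the round-headed stud in the round pocket of the setting block, fully home and upright, and let go of it. Then pick up the angle gauge by its grip, stand the middle of its foot lightly on the stud's round head and rock it there until the swinging pointer has settled on the marker tab. Finish while still holding the gauge like that, resting on the stud and on nothing else, and leave the other things where they are.

Things in the scene. Friction and masses are not known exactly. Their poses are not given: they have to be found in the camera images.
- stud_center (a point): Round-headed stud, loose, steel, 0.27 kg, stands upright on the bench: a cylinder 36 mm across and 26 mm tall with a hemispherical head of radius 18 mm on top, 44 mm tall in all. This point is on its axis, 22 mm above its flat underside; z up its axis. The straight sides to be gripped are the lowest 26 mm.
- stud_head (a point): Centre of the stud's hemispherical head (radius 18 mm), on its axis, 26 mm above its underside (the top of the head is 18 mm farther up).
- round_pocket (a point): Centre of the floor of the round pocket in the setting block: 40 mm across (rim bevelled 3 mm), 10 mm deep, its floor 15 mm and its mouth 25 mm above the bench. The pocket's middle is +36 mm along the block's y from the block's middle. The seated stud's underside is at this point, its head centre 26 mm above. Axes are the block's.
- gauge_grip (a point): Centre of the grip of the angle gauge, loose, about 0.34 kg, standing upright on the bench. The black grip is 24 mm thick (gauge x), 40 mm wide (gauge y) and 36 mm tall, the topmost part, 104 to 140 mm above the sole; this point is 122 mm above the sole. Axes are the gauge's, z up. Pinch it across x, the 24 mm thickness.
- gauge_foot (a point): Middle of the flat sole of the gauge (its underside); same axes as the gauge.
- gauge: The angle gauge, 140 mm tall; origin at the middle of its sole, x square to the dial, y along the foot, z up. Below the grip a white dial plate 6 mm thick and 84 mm wide (y), both faces alike, stands on a flat foot 30 mm (x) by 90 mm (y), 10 mm thick.
- stud: The round-headed stud; origin at the centre of its underside, z up its axis.
- pointer (a joint): Angle (rad) of the gauge's pointer, which swings freely about gauge x, 90 mm above the sole, hangs plumb and takes about a second to settle. 0 = straight at the foot (gauge upright); positive = tip towards gauge +y, as happens when the +y end of the foot is tilted down (tilting by an angle gives that angle). Stops at +-0.6.
- mark (a joint): Angle (rad) at which the marker tab is set on the dial, measured like the pointer's angle (positive towards gauge +y): always between 0.17 and 0.42. The tab is stiff and stays as set. The pointer is on the mark when both angles agree.
- pointer_tip (a point): Lower tip of the pointer, a dark needle 3 mm wide with a round bob on it; 60 mm from its pivot.
- mark_tip (a point): Middle of the inner edge of the marker tab, a dark tab 8 mm wide and 10 mm long on the dial; 60 mm from the pivot. The pointer's tip is here when it is on the mark.
- square_center (a point): Square stud, loose, steel, 28 x 28 x 44 mm, flat top: not used, leave alone. Point at its centre.
- packet: Cardboard packet 60 x 100 x 35 mm, leave alone; origin under its centre.
- tape: Roll of paper tape lying flat, 90 mm across, 24 mm high, leave alone; origin under its centre.
- driver: Screwdriver lying flat, leave alone.
- ink: Grey ink bottle 60 mm across, 150 mm tall, leave alone; origin under its centre.
- spanner: Spanner lying flat, leave alone.
- handwheel: Black handwheel 70 mm across, 34 mm high, leave alone; origin under its centre.
- block: The setting block, a fixed aluminium plate 85 x 150 x 25 mm (its x, y, z) flat on the bench; origin under its middle. Round pocket at +36 mm along its y; a square pocket, 33 mm wide, not used, at -36 mm.
There are look-alikes about, which are no part of the job. Leave any red or yellow look-alike of the stud alone. What is shaped like the gauge but purple is not meant.

How it is judged (in metres and radians):
On the way, in this order (a step that is already met when the one before it is completed fails the run):
1. the round-headed stud stands fully home and upright in the round pocket, let go (horizontal distance between stud_center and round_pocket below 0.004 m and z of stud_center in the frame of round_pocket below 0.0245 m and angle between stud_center's own z axis and vertical below 0.08 rad and contact force between the fingers and stud below 0.1 N and linear speed of stud below 0.02 m/s), for 0.2 s.
2. the held gauge stands with the middle of its foot on the stud's head (contact force between gauge and stud above 0.4 N and distance between gauge_foot and stud_head below 0.028 m and z of stud_head in the frame of gauge below -0.012 m and contact force between the fingers and gauge above 1 N), for 0.2 s.
At the end, for the whole second after the job is handed in: Stud home in the round pocket (4 mm sideways, 2.5 mm in height, 0.08 rad). Gauge held, sole on the stud's head with 0.4 to 25 N, head centre within 28 mm of the sole's middle, not touching the block; pointer at rest, its tip within 4 mm of the tab's inner edge; gauge turning under 0.15 rad/s (all of step 2 and horizontal distance between stud_center and round_pocket below 0.004 m and z of stud_center in the frame of round_pocket below 0.0245 m and angle between stud_center's own z axis and vertical below 0.08 rad and distance between pointer_tip and mark_tip below 0.004 m and velocity of joint pointer between -0.25 and 0.25 rad/s and contact force between gauge and stud below 25 N and contact force between the fingers and stud below 0.1 N and angular speed of gauge below 0.15 rad/s and height (world z) of gauge_foot above 0.045 m and contact force between gauge and block below 0.1 N); the arm keeps its last pose, push and grip.
It fails at once if another thing is shifted by more than 30 mm (distance of any of square_center, packet, tape, driver, ink, spanner, handwheel from where it was at the start of the episode above 0.03 m).
It fails at once if the gauge is tipped over (more than 0.9 rad) (angle between gauge's own z axis and vertical above 0.9 rad).
It fails at once if the gauge is pressed on the stud with more than 50 N (contact force between gauge and stud above 50 N).
It also fails if it takes over 64 s, if anything falls off the work surface, if the arm or the gripper's body presses on something with over 40 N, if the wrist force passes 120 N, or if a joint passes its speed limit or range.

### The arm

A 6-joint arm with a two-finger parallel gripper is mounted at the origin on the work surface. World frame = base frame: x ahead of the robot, y to its left, z up, the work surface at z = 0. Lengths are in mm, angles in rad, forces in N, time in s.
With the tool pointing down it reaches from about 425 to 1125 mm from the base axis. Payload 14.9 kg.
Tool frame: the origin (TCP) lies between the finger pads; the fingertips stand 22 mm ahead of it and the grasp point (between the pads) lies 3 mm ahead of it; z points along the fingers, y is the line along which they close (so a half turn about z gives the same grasp; the last joint's range is limited). The gripper opens to 91 mm and grips with 3 to 60 N. Pads are 32 mm wide; open, the fingers measure 118 mm over their backs; the gripper's body (76 mm by 178 mm) begins 60 mm behind the grasp point.
Start: joints at [1.173, 0.379, 1.734, -0, 1.028, -0.033], TCP at [249.742, 653.947, 235.932] pointing down, gripper open.
Joint ranges: [-2.77, 2.77], [-0.74, 2.19], [0, 2.66], [-1.06, 4.2], [0.31, 2.87], [-3.08, 3.08]. Speed limits (rad/s): [1.89, 1.89, 2.39, 3.14, 3.14, 3.14].

### API

Orientations are given as a unit quaternion [x, y, z, w].
In Python, from workcell import robot, optics, find_in, silhouettes gives the robot as it stands. Calls block until the motion is done:
- robot.movep(position, orientation): joint-space move of the TCP to a pose.
- robot.line_to(position, vel=150, rotation=None, threshold=None): straight line of the TCP; rotation=None keeps the orientation; vel is the mean speed in mm/s. With threshold (N) it stops when the force on the tool has changed by that much, and returns True; else False.
- robot.movej(angles): joint-space move.
- robot.move_gripper(opening, strength=None): finger opening in mm; strength is the grip in N (None keeps the last); returns when the fingers have stopped.
- robot.dwell(seconds).
- robot.solve_ik(position, orientation): joint angles nearest the present ones, or None.
- optics.get_image(name): name is "side" or "top"; returns the picture (480x640x3 uint8, red, green, blue); there is no depth.
- optics.camera_info(name): a dict with "camera_matrix" (3x3 intrinsics, pixels), "rvec" (rotation vector, rad) and "tvec" (3), from world to camera coordinates, as OpenCV has them. Camera axes: x right, y down, z forward; pixel columns grow to the right and rows downward; lengths in mm; the calibration is good to about 2 mm. A picture is of the moment at which its call begins. camera_info takes no time and is no camera call.
A pose or a line that the arm cannot do raises robot.MotionError and nothing moves.
- robot.close_job(): hands the job in; it is judged then, once.
Trained networks look in the newest picture that a camera, given by its name, has taken for a name from the list of things; names that differ only in an ending like _2 or _b are one class to them, and where a whole thing is asked for, a point or a joint stands for the part that bears it (a point fixed in the world has none). Each returns a list of dicts, best first, with "confidence" (0 to 1); they miss things now and then, are a little off and sometimes report something else, mostly with a low value. They report only what shows in the picture. A call takes as long as a camera call. They do not tell look-alikes from the thing itself.
- find_in(camera, target): "at" ([column, row] in pixels, amid what is visible of it).
- silhouettes(camera, target): "region" (480x640 bool, what is visible of it) and "at" ([column, row] in pixels, amid what is visible of it).
Readings, each from a call of its own:
- robot.get_time(): time.
- robot.get_joint_positions(): joint angles.
- robot.get_qvel(): joint speeds.
- robot.get_tau(): joint torques, N m.
- robot.get_eef_pos(): TCP position.
- robot.get_eef_rot(): TCP orientation.
- robot.get_wrist_force(): force on the tool from outside, world axes, zero at the start.
- robot.get_moment(): the same for the moment, N m.
- robot.get_opening(): finger opening in mm.
- robot.get_grip_force(): force on a finger pad.
Only numpy, scipy, OpenCV 4.12 (cv2) and the standard library are available. Lean on these libraries where they do the work, as an engineer would, in place of code of your own. Each camera call takes 0.05 s, during which the arm holds its last target. There are 200 camera calls.

## Working session

There is one attempt and no reset: what is moved stays moved. The work goes in short steps, each a Python script; the robot and the scene stay as the last script left them, time stands still between calls to the robot, and variables do not carry over. Pictures are saved under pics/ and viewed, at most 10 in all, crops included, and the job is handed in when it is done.

```bash
mkdir -p pics; ls; cat > h.py <<'E'
import numpy as np, cv2
from workcell import robot, optics, find_in, silhouettes
from scipy.spatial.transform import Rotation as R
def cam(n):
    c=optics.camera_info(n);K=np.array(c["camera_matrix"],float);r=cv2.Rodrigues(np.array(c["rvec"],float))[0];t=np.array(c["tvec"],float).ravel()
    return K,r,t
def proj(n,p):
    K,r,t=cam(n);q=np.atleast_2d(p)@r.T+t;q=q@K.T;return q[:,:2]/q[:,2:]
def ray(n,uv):
    K,r,t=cam(n);d=r.T@np.linalg.inv(K)@np.array([uv[0],uv[1],1.]);return -r.T@t,d/np.linalg.norm(d)
def onz(n,uv,z):
    o,d=ray(n,uv);return o+d*(z-o[2])/d[2]
def tri(a,b):
    (o1,d1),(o2,d2)=ray(*a),ray(*b)
    A=np.c_[d1,-d2];s=np.linalg.lstsq(A,o2-o1,rcond=None)[0]
    p,q=o1+s[0]*d1,o2+s[1]*d2
    return (p+q)/2,np.linalg.norm(p-q)
def save(im,f): cv2.imwrite("pics/"+f,im[:,:,::-1])
E
python3 - <<'E'
from h import *
for n in("side","top"):
    im=optics.get_image(n);save(im,n+"0.png");K,r,t=cam(n);print(n,K.round(0).tolist(),(-r.T@t).round(0),r[2].round(2))
    for k in("stud_center","stud_head","round_pocket","gauge_grip","gauge_foot","gauge","block","square_center","pointer_tip","mark_tip"):
        print(k,[(np.round(d["at"],1).tolist(),round(d["confidence"],2)) for d in find_in(n,k)])
print(robot.get_time())
E
```

```text
pics
side [[586.0, 0.0, 325.0], [0.0, 586.0, 240.0], [0.0, 0.0, 1.0]] [  -34. -1087.   935.] [ 0.39  0.74 -0.55]
stud_center [([425.8, 343.7], 0.78), ([414.2, 326.2], 0.72), ([384.3, 306.5], 0.69)]
stud_head [([411.7, 326.0], 0.83), ([389.3, 309.2], 0.76), ([425.9, 342.8], 0.68), ([288.0, 214.6], 0.48)]
round_pocket [([399.0, 273.0], 0.32)]
gauge_grip [([264.8, 237.6], 0.97), ([287.1, 214.3], 0.57)]
gauge_foot [([285.0, 218.2], 0.7), ([263.4, 238.8], 0.62)]
gauge [([284.0, 217.6], 0.69), ([266.9, 238.5], 0.66), ([222.9, 211.7], 0.16)]
block [([330.1, 283.7], 0.57)]
square_center [([355.8, 346.4], 0.65)]
pointer_tip [([398.9, 273.7], 0.61)]
mark_tip []
top [[592.0, 0.0, 307.0], [0.0, 592.0, 231.0], [0.0, 0.0, 1.0]] [ 303.   42. 1674.] [ 0.17 -0.02 -0.99]
stud_center [([430.9, 220.8], 0.74), ([381.9, 225.2], 0.57), ([405.0, 223.3], 0.43)]
stud_head [([379.2, 222.7], 0.61), ([283.2, 189.2], 0.57), ([429.0, 219.1], 0.56)]
round_pocket [([325.2, 247.0], 0.8), ([406.9, 217.1], 0.75)]
gauge_grip [([221.7, 241.3], 0.96), ([248.3, 275.5], 0.95)]
gauge_foot [([224.6, 244.4], 0.97), ([247.2, 277.8], 0.56), ([337.2, 193.0], 0.21)]
gauge [([222.2, 245.6], 0.97), ([248.3, 280.4], 0.66)]
block [([327.6, 249.9], 0.85), ([222.6, 243.9], 0.2)]
square_center [([407.7, 278.3], 0.52), ([224.7, 244.8], 0.41)]
pointer_tip []
mark_tip []
1.1
```

View pics/side0.png

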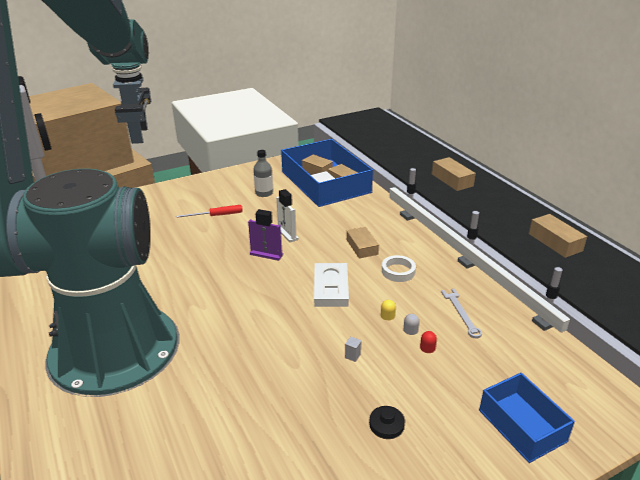

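View pics/top0.png

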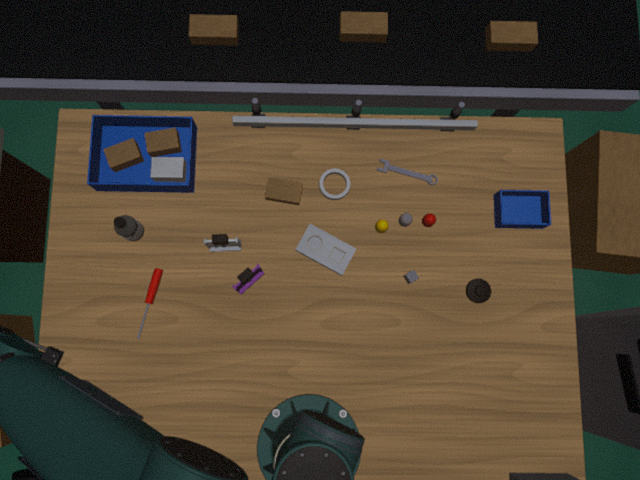

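The grey stud is at side (412,325) and top (405,219). It could be confused with the yellow one at (388,310)/(382,226) and the red one at (429,342)/(429,220). The square stud is at (353,349)/(411,277).
The white gauge is at side (287,215) and top (222,243). The purple look-alike is at (265,238)/(248,279). The round pocket is the upper-left one, at top (316,241) and side (331,271).
I choose the grey stud and the white gauge, and will fit their models in both views.

```bash
cat > fit.py <<'E'
from h import *
from scipy.optimize import minimize
def box(x0,x1,y0,y1,z0,z1): return np.array([[x,y,z] for x in(x0,x1) for y in(y0,y1) for z in(z0,z1)],float)
a=np.linspace(0,2*np.pi,40,endpoint=False)
ring=lambda r,z:np.c_[r*np.cos(a),r*np.sin(a),np.full(40,z)]
STUD=[np.vstack([ring(18,0)]+[ring(18*np.cos(e),26+18*np.sin(e)) for e in np.linspace(0,1.57,8)])]
BLOCK=[box(-42.5,42.5,-75,75,0,25)]
GAUGE=[box(-15,15,-45,45,0,10),box(-3,3,-42,42,10,104),box(-12,12,-20,20,104,140)]
U=4
def mask(n,parts,x,y,z,yaw,off):
    m=np.zeros((480*U,640*U),np.uint8);Rz=R.from_euler('z',yaw).as_matrix()
    for p in parts:
        uv=(proj(n,p@Rz.T+[x,y,z])+off+.5)*U-.5
        cv2.fillConvexPoly(m,cv2.convexHull(np.round(uv*16).astype(np.int32)),1,shift=4)
    return cv2.resize(m.astype(np.float32),(640,480),interpolation=cv2.INTER_AREA)
def fit(parts,regs,p0,free=(0,1,2,3),s=(8,8,8,.2)):
    g=lambda m:cv2.GaussianBlur(m.astype(np.float32),(0,0),1.)
    T=[(n,g(r)) for n,r in regs];p0=np.array(p0,float);f=list(free)
    def c(v):
        p=p0.copy();p[f]=v
        return sum(((g(mask(n,parts,*p,0))-t)**2).sum() for n,t in T)
    x0=p0[f];S=np.vstack([x0]+[x0+np.eye(len(f))[i]*s[j] for i,j in enumerate(f)])
    for _ in range(2):
        o=minimize(c,x0,method="Nelder-Mead",options=dict(initial_simplex=S,xatol=.02,fatol=.01,maxiter=250));x0=o.x;S=np.vstack([x0]+[x0-np.eye(len(f))[i]*s[j]/2 for i,j in enumerate(f)])
    p=p0.copy();p[f]=o.x;return p,o.fun/sum(t.sum() for _,t in T)
def region(n,k,at):
    d=[d for d in silhouettes(n,k)]
    d=[q for q in d if np.hypot(*(np.array(q["at"])-at))<10]
    return d[0]["region"] if d else None
E
cat > m.py <<'E'
from fit import *
import pickle
out={}
for n in("side","top"): out[n]=optics.get_image(n)
AT=dict(stud=((412,325),(405,219)),gauge=((287,215),(222,243)),block=((331,284),(327,250)))
MOD=dict(stud=STUD,gauge=GAUGE,block=BLOCK)
for k,(s,t) in AT.items():
    regs=[(n,region(n,k,np.array(a))) for n,a in(("side",s),("top",t))]
    regs=[(n,r) for n,r in regs if r is not None]
    print(k,[(n,int(r.sum())) for n,r in regs])
    out[k]=regs
    p0=list(onz("top",t,20)); p0[2]=0
    best=None
    for yaw in ([0] if k=="stud" else [-.5,0,.5,1.]):
        q=fit(MOD[k],regs,p0+[yaw],(0,1,2) if k=="stud" else (0,1,2,3))
        if best is None or q[1]<best[1]: best=q
    print(best[0].round(3),round(best[1],3)); out[k+"_p"]=best[0]
    p=best[0].copy();p[2]=0
    print(" z=0:",fit(MOD[k],regs,p,(0,1) if k=="stud" else (0,1,3))[0].round(3), "per cam",[(n,fit(MOD[k],[(n,r)],p,(0,1))[0][:2].round(1).tolist()) for n,r in regs])
pickle.dump(out,open("m.pkl","wb"))
# overlay
T=[]
for n,c,w in(("side",(350,270),(140,140)),("top",(320,240),(140,140))):
    for k in AT:
        im=out[n].copy();p=out[k+"_p"]
        u=proj(n,p[:3]+[0,0,20])[0].astype(int);m=mask(n,MOD[k],*p,0)
        x,y=max(u[0]-50,0),max(u[1]-45,0)
        cr=cv2.resize(im[y:y+90,x:x+88],(264,270),interpolation=cv2.INTER_CUBIC)
        mm=cv2.resize(m[y:y+90,x:x+88],(264,270))
        cs,_=cv2.findContours((mm>.5).astype(np.uint8),cv2.RETR_EXTERNAL,cv2.CHAIN_APPROX_NONE);cv2.drawContours(cr,cs,-1,(0,255,0),1)
        T.append(cr)
save(np.vstack([np.hstack(T[:3]),np.hstack(T[3:])]),"ov.png")
print(robot.get_time())
E
python3 m.py
```

```text
stud [('side', 273), ('top', 157)]
[ 626.595 -267.635   -2.041    0.   ] 0.011
 z=0: [ 626.07  -267.947    0.       0.   ] per cam [('side', [625.1, -269.5]), ('top', [626.8, -267.5])]
gauge [('side', 820), ('top', 546)]Traceback (most recent call last):
  File "m.py", line 15, in <module>
    q=fit(MOD[k],regs,p0+[yaw],(0,1,2) if k=="stud" else (0,1,2,3))
  File "fit.py", line 24, in fit
    o=minimize(c,x0,method="Nelder-Mead",options=dict(initial_simplex=S,xatol=.02,fatol=.01,maxiter=250));x0=o.x;S=np.vstack([x0]+[x0-np.eye(len(f))[i]*s[j]/2 for i,j in enumerate(f)])
    res = _minimize_neldermead(fun, x0, args, callback, bounds=bounds,
                               **options)
    fxr = func(xr)
    fx = function(np.copy(x), *(wrapper_args + args))
  File "fit.py", line 21, in c
    return sum(((g(mask(n,parts,*p,0))-t)**2).sum() for n,t in T)
  File "fit.py", line 21, in <genexpr>
    return sum(((g(mask(n,parts,*p,0))-t)**2).sum() for n,t in T)
                   ~~~~^^^^^^^^^^^^^^
  File "fit.py", line 13, in mask
    uv=(proj(n,p@Rz.T+[x,y,z])+off+.5)*U-.5
        ~~~~^^^^^^^^^^^^^^^^^^
  File "h.py", line 8, in proj
    K,r,t=cam(n);q=np.atleast_2d(p)@r.T+t;q=q@K.T;return q[:,:2]/q[:,2:]
          ~~~^^^
  File "h.py", line 5, in cam
    c=optics.camera_info(n);K=np.array(c["camera_matrix"],float);r=cv2.Rodrigues(np.array(c["rvec"],float))[0];t=np.array(c["tvec"],float).ravel()
ValueError: time passes only in moves, steps and waits
```

```bash
sed -i 's/^def cam/import functools\n@functools.cache\ndef cam/' h.py; time python3 m.py
```

```text
stud [('side', 279), ('top', 155)]
[ 627.254 -267.631   -3.125    0.   ] 0.005
 z=0: [ 626.286 -268.485    0.       0.   ] per cam [('side', [625.0, -270.4]), ('top', [626.4, -266.9])]
gauge [('side', 811)]
[ 5.64918e+02  2.92644e+02 -3.50070e+01  1.69000e-01] 0.041
 z=0: [5.41941e+02 2.39794e+02 0.00000e+00 1.46000e-01] per cam [('side', [541.9, 239.8])]
block [('side', 1473)]
[ 5.38779e+02 -3.67860e+01 -6.09100e+00 -4.89000e-01] 0.001
 z=0: [ 5.35005e+02 -4.36920e+01  0.00000e+00 -4.93000e-01] per cam [('side', [535.2, -43.7])]
1.8
real	0m10.897s
user	0m14.714s
sys	0m2.078s
```

View pics/ov.png

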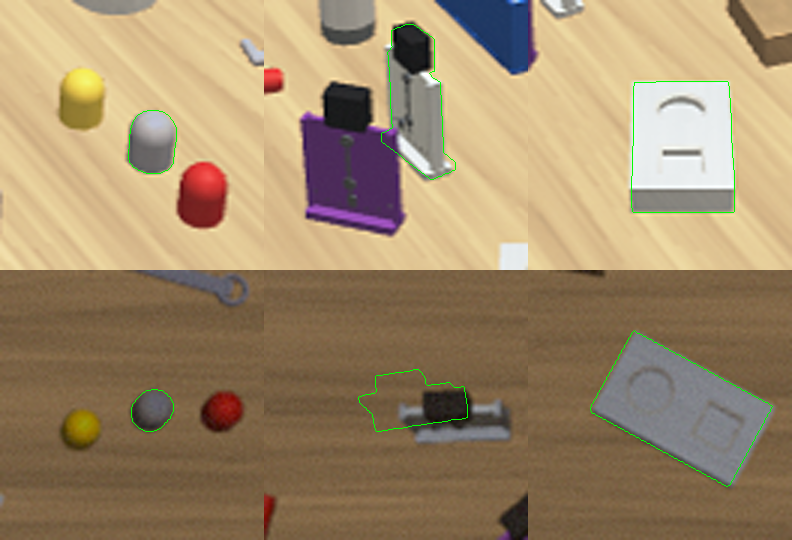

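The overlays show the stud and block fitting well. The gauge fit was only one-eyed and is spoilt by occlusion. I'll retry it with the top view.

```bash
cat > m2.py <<'E'
from fit import *
import pickle
out=pickle.load(open("m.pkl","rb"))
AT=dict(stud=((412,325),(405,219)),gauge=((287,215),(222,243)),block=((331,284),(327,250)))
MOD=dict(stud=STUD,gauge=GAUGE,block=BLOCK)
for n in("side","top"): optics.get_image(n)
acc={k:{"side":[],"top":[]} for k in AT}
for i in range(3):
    for j,n in enumerate(("side","top")):
        for k in AT:
            r=region(n,k,np.array(AT[k][j]))
            if r is not None: acc[k][n].append(r.astype(np.float32))
def rep(k,regs,p0,yaws,fr):
    q=min((fit(MOD[k],regs,p0+[y],fr) for y in yaws),key=lambda q:q[1]); print(k,[n for n,_ in regs],fr,q[0].round(2),round(q[1],3)); return q[0]
for k in AT:
    regs={n:np.mean(v,0) for n,v in acc[k].items() if v}; print({n:len(v) for n,v in acc[k].items()})
    p0=list(onz("top",AT[k][1],20)); p0[2]=0
    L=list(regs.items()); s=k=="stud"; ys=[0] if s else [-.6,0,.4]
    if k!="gauge": rep(k,L,p0,ys,(0,1,2) if s else (0,1,2,3)); rep(k,L,p0,ys,(0,1) if s else (0,1,3))
    for x in L:
        rep(k,[x],p0,ys,(0,1) if s else (0,1,3))
S={c:find_in(c,"gauge_grip") for c in("side","top")}
a=min(S["side"],key=lambda d:abs(d["at"][0]-287))["at"];b=min(S["top"],key=lambda d:abs(d["at"][0]-222))["at"];print("grip",a,b,tri(("side",a),("top",b)))
for u in((382,226),(429,220)): print(onz("top",u,22).round())
print(robot.get_eef_rot(),robot.get_time())
E
python3 m2.py
```

```text
{'side': 3, 'top': 3}
stud ['side', 'top'] (0, 1, 2) [ 626.94 -267.71   -4.16    0.  ] 0.022
stud ['side', 'top'] (0, 1) [ 625.5  -269.63    0.      0.  ] 0.039
stud ['side'] (0, 1) [ 623.94 -271.56    0.      0.  ] 0.005
stud ['top'] (0, 1) [ 626.76 -267.21    0.      0.  ] 0.063
{'side': 3, 'top': 3}
gauge ['side'] (0, 1, 3) [5.4201e+02 2.4139e+02 0.0000e+00 1.5000e-01] 0.057
gauge ['top'] (0, 1, 3) [5.4441e+02 2.4702e+02 0.0000e+00 2.0000e-02] 0.023
{'side': 3, 'top': 3}
block ['side', 'top'] (0, 1, 2, 3) [ 5.3695e+02 -4.0150e+01 -3.1000e+00 -4.9000e-01] 0.004
block ['side', 'top'] (0, 1, 3) [ 5.3606e+02 -4.1130e+01  0.0000e+00 -4.9000e-01] 0.006
block ['side'] (0, 1, 3) [ 5.3519e+02 -4.3160e+01  0.0000e+00 -4.9000e-01] 0.002
block ['top'] (0, 1, 3) [ 5.3673e+02 -3.9750e+01  0.0000e+00 -5.0000e-01] 0.005
grip [264.7, 239.7] [224.2, 243.4] (array([518.12718849, 260.89918923, -16.57529816]), np.float64(72.32113515582877))
[ 605. -199.   22.]
[ 624. -334.   22.]
[1.81393273e-01 9.83410636e-01 2.97375716e-05 1.24245632e-05] 2.9
```

```bash
cat >> h.py <<'E'
def down(a,tilt=0):
    y=np.array([np.cos(a),np.sin(a),0]);z=np.array([0,0,-1.]);M=np.c_[np.cross(y,z),y,z]
    return (R.from_rotvec(tilt*y)*R.from_matrix(M)).as_quat()
E
python3 - <<'E'
from h import *
q=down(np.radians(8)); s=np.array([625.4,-269.4])
robot.move_gripper(70,30)
robot.movep([*s,120],q)
print(robot.line_to([*s,35.5],vel=120,threshold=12))
robot.move_gripper(20,30); print(robot.get_opening(),robot.get_grip_force(),robot.get_eef_pos(),robot.get_time())
robot.line_to([*s,110],vel=150)
print(robot.get_opening())
robot.movep([552.9,-9.6,90],q)
print(robot.get_eef_pos(),robot.get_time(),robot.get_wrist_force())
t=optics.get_image("top");a=optics.get_image("side")
u=proj("side",[552.9,-9.6,40])[0].astype(int);v=proj("top",[552.9,-9.6,40])[0].astype(int)
f=lambda im,u:cv2.resize(im[u[1]-60:u[1]+60,u[0]-60:u[0]+60],(400,400),interpolation=cv2.INTER_CUBIC)
save(np.hstack([f(a,u),f(t,v)]),"held.png")
E
```

```text
False
34.96489898713282 30.000571757555008 [ 625.66948393 -269.48643087   35.74849381] 8.4
35.34545267738663
[553.72822301 -10.33195647  90.11407066] 10.1 [ 0.14731763 -1.89647011 -2.248577  ]
```

View pics/held.png

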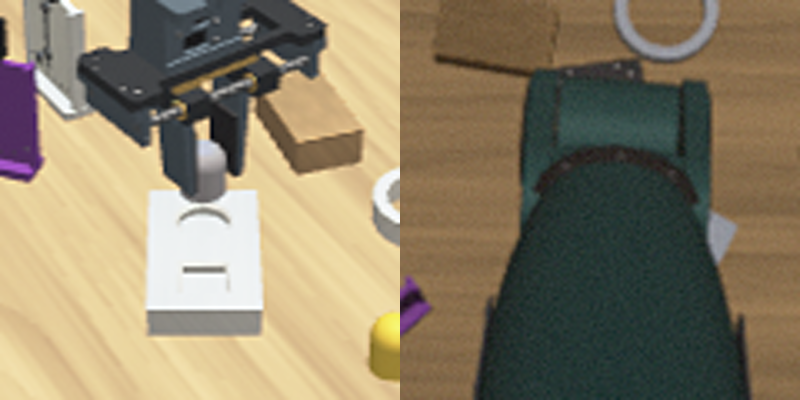

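The side crop shows the stud held upright between the fingers, above the pocket at about (205,215) in the crop. Next I lower it with a force stop.

```bash
python3 - <<'E'
from h import *
p=[552.9,-9.6]
robot.line_to([*p,68],vel=100)
print(robot.line_to([*p,49.8],vel=25,threshold=12),robot.get_eef_pos(),robot.get_wrist_force().round(1) if hasattr(robot.get_wrist_force(),'round') else robot.get_wrist_force(),robot.get_opening(),robot.get_time())
E
```

```text
True [552.99100941  -9.58381452  50.65776064] [-2.5  0.7  7.8] 35.03066592563563 11.2417
```

```bash
python3 - <<'E'
from fit import *
p=[552.9,-9.6]
robot.move_gripper(60,30); robot.line_to([*p,130],vel=200)
robot.movep([470,90,230],down(np.radians(8)))
a=optics.get_image("side");t=optics.get_image("top")
r=[d for d in silhouettes("side","stud")]
for d in r:
    if abs(d["at"][0]-331)<12:
        print(d["at"],fit(STUD,[("side",d["region"])],[552,-13,15,0],(0,1)))
        print("region top row",np.where(d["region"].any(1))[0][[0,-1]], proj("side",[[552.1,-11.4,59],[552.1,-11.4,15]]))
for c in("side","top"): print(c,[(np.round(d["at"],1).tolist(),round(d["confidence"],2)) for d in find_in(c,"gauge_grip")], proj(c,[543.6,245.3,122]).round(1))
f=lambda im,u,w,h:cv2.resize(im[u[1]-h:u[1]+h,u[0]-w:u[0]+w],(400,400),interpolation=cv2.INTER_CUBIC)
save(np.hstack([f(a,(331,270),35,35),f(t,(222,243),35,35)]),"seat.png");print(robot.get_time())
E
```

```text
[330.5, 268.1] (array([552.42116182,  -8.82349931,  15.        ,   0.        ]), np.float64(0.07618363039481207))
region top row [261 276] [[330.85862488 260.60918547]
 [330.80119142 274.34645716]]
side [([288.5, 213.4], 0.57)] [[284.9 196.6]]
top [([223.5, 241.9], 0.81)] [[220.  239.2]]
13.3
```

View pics/seat.png

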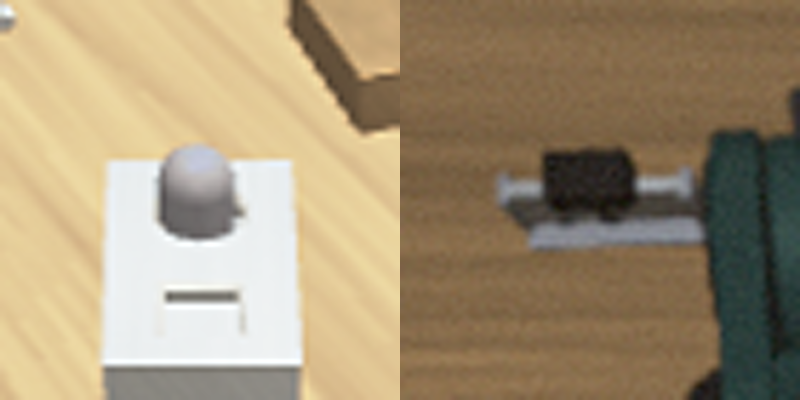

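The left crop shows the stud seated upright in the round pocket, with its top at row 261 against 260.6 predicted. The right crop shows the grip at top pixel (220,239.5), and its projected 122 mm height point is (220,239.2), so the pose is confirmed. Next I pick up the gauge and bring it close to the side camera to read the mark.

```bash
python3 - <<'E'
from h import *
g=[543.6,245.3]; q=down(.02)
robot.movep([*g,190],q)
print(robot.line_to([*g,127],vel=120,threshold=12))
robot.move_gripper(10,50); print(robot.get_opening(),robot.get_grip_force(),robot.get_eef_pos(),robot.get_time(),robot.get_joint_positions())
robot.line_to([*g,260],vel=200)
P=np.array([430,-420,420.]); d=cam("side"); C=-d[1].T@d[2]; v=C-P; a=np.arctan2(v[1],v[0])+np.pi; print(a, robot.solve_ik(P,down(a)))
robot.movep([520,60,400],down(a)); robot.movep(P,down(a)); robot.dwell(.6)
print(robot.get_time(),robot.get_eef_pos(),robot.get_opening())
im=optics.get_image("side"); u=proj("side",P-[0,0,60])[0].astype(int);print(u)
save(im,"full.png");np.save("close.npy",im)
c=im[max(u[1]-75,0):u[1]+75,max(u[0]-100,0):u[0]+100];save(cv2.resize(c,None,fx=4,fy=4,interpolation=cv2.INTER_CUBIC),"close.png")
for k in("pointer_tip","mark_tip","gauge"): print(k,[(np.round(d["at"],1).tolist(),round(d["confidence"],2)) for d in find_in("side",k)])
E
```

```text
False
23.855297906223104 49.98881220817566 [543.7356599  245.34472336 127.15145964] 15.3583 [ 3.84816916e-01  3.70964926e-01  1.98831238e+00 -6.12875938e-05
  7.82078866e-01  3.64834757e-01]
0.9624761538285251 [-8.12407121e-01  5.40868558e-02  1.78732833e+00 -4.44089210e-16
  1.30017747e+00 -1.77488328e+00]
19.7083 [ 429.99814125 -419.99219801  420.02129444] 24.006481110326057
[383 259]
pointer_tip [([380.5, 272.0], 0.48), ([264.4, 228.4], 0.4), ([357.1, 234.9], 0.2)]
mark_tip [([387.8, 425.5], 0.54)]
gauge [([384.5, 270.7], 0.95)]
```

View pics/close.png

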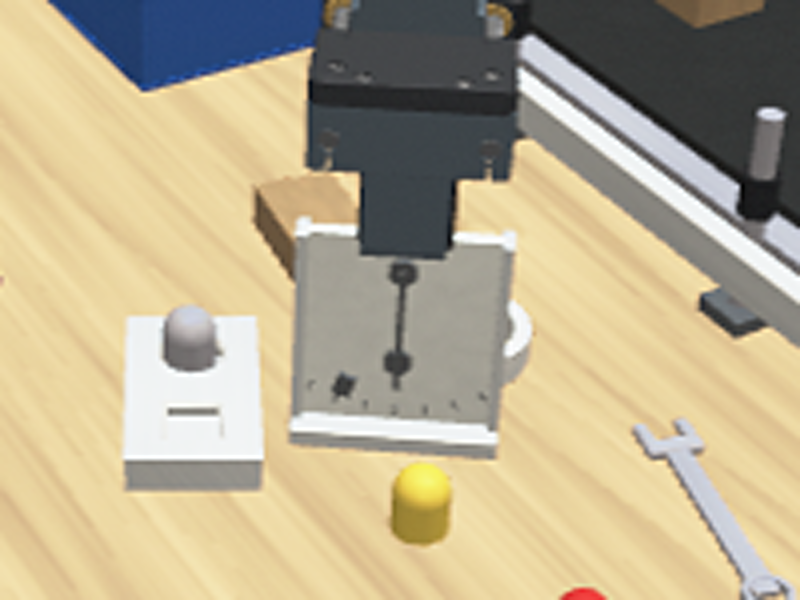

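The crop shows the gauge held facing the camera. The pivot is at crop (403,272), the pointer tip at about (396,388), and the marker tab to the left at (344,385). Left is therefore the +y side. I'll compute the mark angle in the dial plane.

```bash
python3 - <<'E'
from h import *
im=np.load("close.npy");a=.96248;F=np.array([np.cos(a),np.sin(a),0]);L=np.array([-np.sin(a),np.cos(a),0]);P=np.array([430,-420,420.])
sole=P-[0,0,127.1]
def dial(c,off):
    o,d=ray("side",(np.array(c)+.5)/4-.5+[283,184]);p=o+d*(((sole-off*F)-o)@F)/(d@F)-sole;return np.array([p@L,p[2]])
# refine dark blobs within dial
g=cv2.resize(im[184:334,283:483],None,fx=4,fy=4,interpolation=cv2.INTER_CUBIC).min(2).astype(float)
def cen(c,r):
    y,x=np.mgrid[:600,:800];w=np.clip(110-g,0,None)*((x-c[0])**2+(y-c[1])**2<r*r);return (w*x).sum()/w.sum(),(w*y).sum()/w.sum()
piv=cen((403,272),14);tab=cen((344,385),17);bob=cen((397,363),14);tip=(396,388)
for off in(3,6):
    q=[dial(c,off) for c in(piv,bob,tip,tab)]
    print(off,[x.round(1).tolist() for x in q],[ (round(np.arctan2((x-q[0])[0],-(x-q[0])[1]),3),round(np.linalg.norm(x-q[0]),1)) for x in q[1:]])
for s in((300,435),(497,445),(300,222),(513,235)): print(dial(s,3).round(1))
E
```

```text
3 [[0.8, 84.5], [0.8, 38.0], [0.5, 24.6], [23.3, 23.7]] [(np.float64(0.001), np.float64(46.4)), (np.float64(-0.005), np.float64(59.9)), (np.float64(0.356), np.float64(64.8))]
6 [[0.8, 86.5], [0.8, 40.3], [0.5, 26.9], [23.3, 26.0]] [(np.float64(0.001), np.float64(46.3)), (np.float64(-0.005), np.float64(59.7)), (np.float64(0.356), np.float64(64.5))]
[41.  -5.1]
[-44.8  -2.6]
[ 44.3 106.9]
[-43.1 107.3]
```

Mark angle is 0.356 rad, with the pointer plumb, and the measured radii of 60 and 65 mm agree with the spec. Now I stand the tilted gauge on the stud.

```bash
cat > place.py <<'E'
from h import *
th=.356;a=1.072;H=np.array([552.7,-9.7,41.]);F=np.array([np.cos(a),np.sin(a),0])
n=R.from_rotvec(-th*F).apply([0,0,1]);q=down(a,-th)
T=lambda gap:H+n*(18+127.1+gap)
E
python3 - <<'E'
from place import *
robot.movep(T(90),q); robot.line_to(T(15),vel=120); robot.dwell(.4)
w0=np.array(robot.get_wrist_force())
hit=robot.line_to(T(-6),vel=10,threshold=4)
robot.dwell(1.2)
p=np.array(robot.get_eef_pos());print(hit,(p-T(0))@n,p-T(0),w0,robot.get_wrist_force(),robot.get_opening(),robot.get_time())
im=optics.get_image("side");np.save("rest.npy",im)
save(cv2.resize(im[180:300,250:410],None,fx=5,fy=5,interpolation=cv2.INTER_CUBIC),"rest.png")
E
```

```text
True -0.3803130063511322 [ 0.10877245 -0.04445364 -0.36232886] [ 1.36354552  0.31606132 -3.27910454] [-2.80299203  1.60287851  5.75818266] 23.715612636774814 25.45
```

View pics/rest.png

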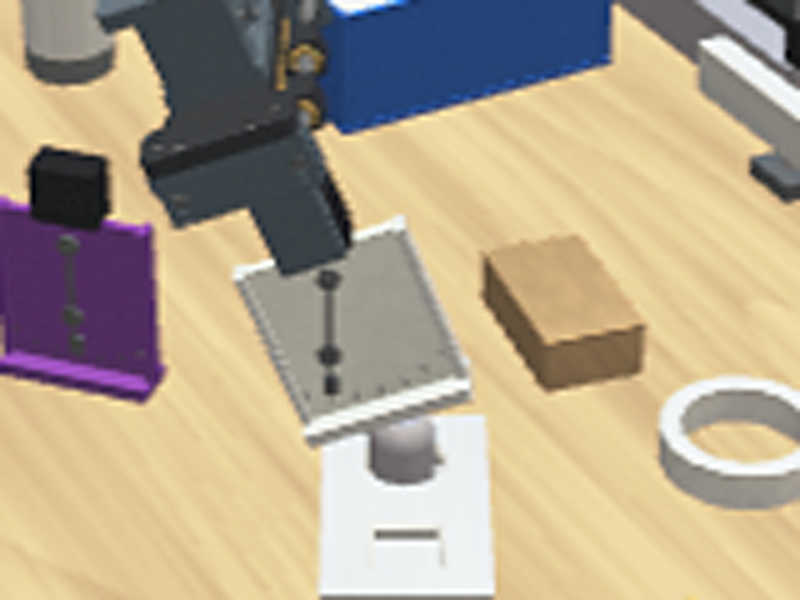

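The crop shows the gauge resting on the stud head with the sole middle over the head at crop (405,430). The pointer runs from (329,281) to (329,356) and meets the tab at (332,384). I'll quantify the remaining error.

```bash
cat > err.py <<'E'
from place import *
def err(im):
    g=cv2.resize(im[180:300,250:410],None,fx=5,fy=5,interpolation=cv2.INTER_CUBIC).min(2).astype(float)
    y,x=np.mgrid[:600,:800]
    def cen(c,r):
        for _ in range(4):
            w=np.clip(110-g,0,None)*((x-c[0])**2+(y-c[1])**2<r*r);c=((w*x).sum()/w.sum(),(w*y).sum()/w.sum())
        return c
    s=H+18*n;L=np.cross([0,0,1.],F)
    def dial(c,off):
        o,d=ray("side",(np.array(c)+.5)/5-.5+[250,180]);p=o+d*(((s-off*F)-o)@F)/(d@F)-s;return np.array([p@L,p[2]])
    c=[cen((329,281),12),cen((329,356),12),cen((332,386),11)];q=[dial(k,5) for k in c]
    return np.round(c,1).tolist(),[(np.arctan2((k-q[0])[0],-(k-q[0])[1]).round(3),np.linalg.norm(k-q[0]).round(1)) for k in q[1:]]
E
python3 - <<'E'
from err import *
print(err(np.load("rest.npy")))
for i in range(3):
    print(err(optics.get_image("side")))
print(robot.get_wrist_force(),robot.get_time())
E
```

```text
([[327.7, 280.3], [328.5, 355.5], [330.5, 385.3]], [(np.float64(0.003), np.float64(45.5)), (np.float64(-0.011), np.float64(63.9))])
([[327.7, 280.2], [328.4, 355.5], [330.5, 385.3]], [(np.float64(0.003), np.float64(45.5)), (np.float64(-0.011), np.float64(63.9))])
([[327.7, 280.3], [328.4, 355.5], [330.5, 385.3]], [(np.float64(0.004), np.float64(45.5)), (np.float64(-0.011), np.float64(63.9))])
([[327.7, 280.3], [328.4, 355.5], [330.6, 385.3]], [(np.float64(0.003), np.float64(45.5)), (np.float64(-0.011), np.float64(63.9))])
[-2.11582324  1.35113855  6.88401203] 25.65
```

The pointer is within about 0.8 mm of the tab. I'll check that the force is steady, then hand in.

```bash
python3 - <<'E'
from err import *
for i in range(3): robot.dwell(.4); print(robot.get_wrist_force(),robot.get_grip_force())
f=robot.get_wrist_force()[2]+3.3
if 2<f<18: print(robot.close_job())
E
```

```text
[-2.73944735  1.75625294  6.22205474] 49.99070942401886
[-2.5138505   1.45484197  5.94568939] 49.990641474723816
[-2.90230478  1.13285612  6.06442655] 49.9906861782074
the job is handed in; nothing more can be done
None
```

The job is handed in, with no verdict returned: the stud is home in the round pocket and released, and the held gauge rests on its head at about 10 N, with the pointer about 0.8 mm from the tab (limit 4 mm).

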